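# Assemble the window stack of an optical measuring cell

### The arm

A 6-joint arm with a two-finger parallel gripper is mounted at the origin on the work surface. World frame = base frame: x ahead of the robot, y to its left, z up, the work surface at z = 0. Lengths are in mm, angles in rad, forces in N, time in s.
With the tool pointing down it reaches from about 275 to 1000 mm from the base axis. Payload 8.4 kg.
Tool frame: the origin (TCP) lies between the finger pads; the fingertips stand r.finger_overhang ahead of it and the grasp point (between the pads) is the TCP (r.finger_overhang is the distance from the TCP to the fingertips, in mm); z points along the fingers, y is the line along which they close (so a half turn about z gives the same grasp; the last joint's range is limited). The gripper opens to 85 mm and grips with 20 to 120 N. Pads are 22 mm wide; open, the fingers measure 114 mm over their backs; the gripper's body (76 mm by 85 mm) begins 54 mm behind the grasp point. The pads swing forward as they close: fully open they stand 13 mm farther back than shut.
Start: joints at [-1.18, 0.353, 1.633, -0, 1.155, -0.002], TCP at [239.234, -577.404, 250.281] pointing down, gripper open.
Joint ranges: [-2.63, 2.63], [-0.92, 2.1], [0.06, 2.66], [-1.3, 4.44], [0, 2.69], [-3.02, 3.02]. Speed limits (rad/s): [2.22, 2.22, 2.79, 3.14, 3.14, 3.14].

### API

Orientations are given as [roll, pitch, yaw] about the fixed x, y, z axes, in that order (R = Rz(yaw) Ry(pitch) Rx(roll)).
In Python, from rig import r, cams, sign_off gives the robot as it stands.
- The arm moves only by the shell command python3 -m crank 'ROWS' [FORCE]. ROWS is JSON, a list of rows, each a list of 7 numbers: the shift along the tool's x, y, z in m, then the turn, a rotation vector about the tool's x, y, z in rad, then the closure, from 0 (fully open) to 1 (shut). In form: [[dx, dy, dz, ax, ay, az, gripper], ...]. A call has 1 to 5 rows; each row is the pose to reach, as a shift and turn from the pose commanded when the call began, along the tool's axes at that moment; what a row does not reach only later rows make up. A row lasts 1/10 s, in which the tool goes at most 50 mm and 8.59 degrees, less where a joint would pass 70% of its speed; a pose out of reach is approached as far as the arm can. A call with a gripper value outside its range is refused whole. The fingers move at their own pace and stop on an object; FORCE is the grip in N (left out, the last holds). Time passes only in rows, so rows that repeat a pose let the fingers close. It gives the time, the measured TCP pose, the force, the opening and the grip force at its end, in the units of the state.
- r.sense(): the state, without advancing time (a new reading comes with each control period).
- cams.grab_frame(name): name is "scene" or "top" or "wrist"; returns a dict with "image" (384x512x3 uint8, red, green, blue), "fx", "fy", "cx", "cy" (pixels), "D" ([k1, k2, p1, p2, k3] as OpenCV has them; the pictures are not rectified), "position" and "orientation" of the camera in the world. Camera axes: x right, y down, z forward; pixel columns grow to the right and rows downward; lengths in mm; the calibration is good to about 2 mm. A picture is of the moment at which its call begins. There is no depth.
- sign_off(): hands the job in; it is judged then, once.
The state is a dict: "clock": time; "qpos": joint angles; "qvel": joint speeds; "joint_efforts": joint torques, N m; "eef_pos": TCP position; "tcp_rot": TCP orientation; "contact_force": force on the tool from outside, world axes, zero at the start; "wrist_torque": the same for the moment, N m; "opening": opening from 0.0 (shut) to 1.0 (fully open); "grasp_force": force on a finger pad.
Only numpy, scipy, OpenCV 4.12 (cv2) and the standard library are available. Lean on these libraries where they do the work, as an engineer would, in place of code of your own. Each camera call takes 0.05 s, during which the arm holds its last target. There are 200 camera calls.

### The job

Build the large optical stack on the holder in this order: first the large tall spacer ring flat on the holder's seat, around its short boss, then the large glass blank on the spacer, then the large flat retaining ring on the glass. Use the large parts, not the small ones of the same kinds lying about; keep each one flat and centred on the one below, let go of it before fetching the next, and set the glass down without dropping it.

Things in the scene. Friction and masses are not known exactly. Their poses are not given: they have to be found in the camera images.
- holder: Fixed holder: dark square foot 100 x 100 mm, 10 mm thick, with a bright aluminium round pedestal, diameter 72 mm, whose flat top (the seat) is 30 mm above the bench; from the middle of the seat a round steel boss, diameter 22 mm, stands up 6 mm, with a black hole marked in its top. No walls around the seat. Stands somewhere near the middle of the bench pad, turned up to 40 degrees. Origin: centre of the foot's underside, z up.
- seat (a point): Centre of the holder's flat seat (hidden inside the foot of the boss), 30 mm above the bench, z up. The underside of the spacer belongs at this height.
- spacer: Large spacer ring, plain aluminium: outer diameter 54 mm, bore 40 mm, 22 mm tall, about 60 g, lying flat on the dark pad left or right of the holder, loose, with at least 40 mm clear all round. The bore clears the boss by 9 mm all round. A look-alike only 36 mm across is not it. Origin: centre of its underside, z up along its axis.
- blank: Large glass blank: solid pale glass disc, diameter 50 mm, 12 mm thick, about 60 g, lying flat on the dark pad left or right of the holder, loose, with at least 40 mm clear all round. A look-alike only 32 mm across is not it. Origin: centre of its underside, z up along its axis. Seated on the spacer its underside is 22 mm above the seat.
- retainer: Large retaining ring, plain aluminium: outer diameter 54 mm, bore 26 mm, 12 mm tall, so flatter and with a broader rim than the spacer, about 45 g, lying flat on the dark pad left or right of the holder, loose, with at least 40 mm clear all round. A look-alike only 36 mm across is not it. Origin: centre of its underside, z up along its axis. Seated on the glass its underside is 34 mm above the seat.
Not all that is in view belongs to the job. Leave any purple or turquoise look-alike of the spacer alone.

How it is judged:
By the outcome, as a careful person would: the job done as asked, in the order asked, and still so for the second after the job is handed in, with the robot touching nothing.
It also fails if it takes over 72 s, if anything falls off the work surface, if the arm or the gripper's body presses on something with over 40 N, if the wrist force passes 120 N, or if a joint passes its speed limit or range.

## Working session

There is one attempt and no reset: what is moved stays moved. The work goes in short steps, Python scripts to look and compute and a shell command to move; the robot and the scene stay as the last step left them, time stands still between calls to the robot, and variables do not carry over. Pictures are saved under pics/ and viewed, at most 10 in all, crops included, and the job is handed in when it is done.

```bash
mkdir -p pics; ls
python3 - <<'E'
from rig import r,cams
import cv2,numpy as np
print(r.sense(), r.finger_overhang)
ims=[]
for n in ["top","scene"]:
    f=cams.grab_frame(n); print(n,{k:v for k,v in f.items() if k!='image'})
    cv2.imwrite(f'pics/{n}0.png',f['image'][:,:,::-1])
    np.save(f'{n}0.npy',f,allow_pickle=True)
E
```

```text
pics
{'clock': 0.0, 'qpos': array([-1.18039894e+00,  3.53649331e-01,  1.63415292e+00,  5.17475935e-05,
        1.15520478e+00, -2.40901006e-03]), 'qvel': array([ 6.68297580e-06,  1.82956337e-04,  4.16573036e-04,  5.06064872e-04,
       -1.33144498e-03, -1.59203264e-03]), 'joint_efforts': array([-1.77830152e-03, -6.05261636e+01, -3.42063153e+01,  9.09610947e-06,
        9.50924645e-03, -4.13106000e-05]), 'eef_pos': array([ 239.07217251, -576.96790614,  249.55289071]), 'tcp_rot': array([-3.14017839e+00, -5.07202356e-05,  3.92785431e-01]), 'contact_force': array([-0.27335351,  0.16979419,  0.47678992]), 'wrist_torque': array([ 0.0633057 ,  0.00965502, -0.01307705]), 'grasp_force': 0.0, 'opening': 0.9973596946411211} 19.0
top {'fx': 462.7382709267407, 'fy': 462.7382709267407, 'cx': 255.78346959471733, 'cy': 182.61351486405468, 'D': array([0.03951777, 0.        , 0.        , 0.        , 0.        ]), 'position': array([ 338.93958367,   -9.7708795 , 1177.6675256 ]), 'orientation': array([-2.98519175,  0.01715368, -1.54304291])}
scene {'fx': 401.54054559936725, 'fy': 401.54054559936725, 'cx': 256.2549983846566, 'cy': 194.26240472380107, 'D': array([0.01703401, 0.        , 0.        , 0.        , 0.        ]), 'position': array([ 926.35248916, -685.73635407,  815.25532567]), 'orientation': array([-2.35203898,  0.01182819,  0.4901772 ])}
```

View pics/top0.png

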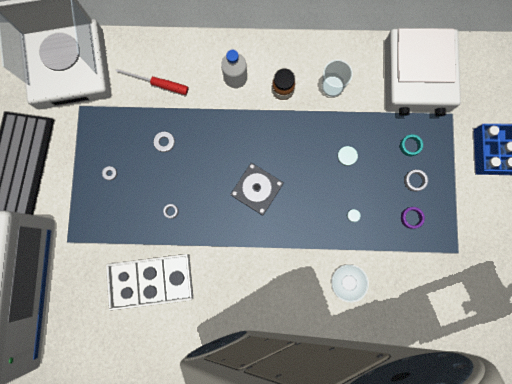

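The top view shows the holder at (257,187), the large retainer at (164,142), the blank at (348,155), and the plain spacer at (416,180) between the turquoise and purple rings. The small look-alikes are at (109,173), (170,211) and (354,215).

```bash
cat > h.py <<'E'
import numpy as np,cv2
from scipy.spatial.transform import Rotation as R
from scipy.optimize import least_squares
def ray(f,uv):
    K=np.array([[f['fx'],0,f['cx']],[0,f['fy'],f['cy']],[0,0,1]])
    p=cv2.undistortPoints(np.array(uv,float).reshape(-1,1,2),K,np.array(f['D']))[:,0]
    return np.c_[p,np.ones(len(p))]@R.from_euler('xyz',f['orientation']).as_matrix().T
def plane(f,uv,z):
    d=ray(f,uv); c=np.array(f['position']); return (c+d*((z-c[2])/d[:,2])[:,None])[:,:2]
def proj(f,P):
    K=np.array([[f['fx'],0,f['cx']],[0,f['fy'],f['cy']],[0,0,1]])
    M=R.from_euler('xyz',f['orientation']).as_matrix()
    return cv2.projectPoints((np.array(P,float).reshape(-1,3)-f['position'])@M,np.zeros(3),np.zeros(3),K,np.array(f['D']))[0][:,0]
E
python3 - <<'E'
from h import *
for n in ['top']:
    f=np.load(n+'0.npy',allow_pickle=True).item(); g=f['image'].astype(int)
    for nm,(u,v),h in [('holder',(257,187),30),('spacer',(416,180),22),('blank',(348,155),12),('ret',(164,142),12)]:
        w=18; s=g[v-w:v+w,u-w:u+w]; m=(s.min(2)>105).astype(np.uint8)
        c=max(cv2.findContours(m,0,cv2.CHAIN_APPROX_NONE)[0],key=cv2.contourArea)
        P=plane(f,c.reshape(-1,2)+[u-w,v-w],h); (x,y),rad=cv2.minEnclosingCircle(P.astype(np.float32))
        print(nm,x,y,2*rad)
E
```

```text
holder 507.67926025390625 12.590117454528809 76.10181427001953
spacer 538.185791015625 -387.9317932128906 54.9160041809082
blank 599.1978149414062 -217.88870239257812 51.509952545166016
ret 625.320068359375 257.4964294433594 55.26254653930664
```

```bash
python3 -m crank '[[0,0,0,0,0,0.15,0],[0,0,0,0,0,0.3,0],[0,0,0,0,0,0.393,0],[0,0,0,0,0,0.393,0]]' 30 
python3 -m crank '[[0.04,-0.025,0,0,0,0,0],[0.08,-0.05,0,0,0,0,0],[0.12,-0.075,0,0,0,0,0],[0.16,-0.1,0,0,0,0,0],[0.2,-0.125,0,0,0,0,0]]'
python3 -m crank '[[0.04,-0.025,0.02,0,0,0,0],[0.08,-0.05,0.04,0,0,0,0],[0.099,-0.064,0.05,0,0,0,0],[0.099,-0.064,0.05,0,0,0,0],[0.099,-0.064,0.05,0,0,0,0]]'
python3 - <<'E'
from h import *
from rig import r,cams
f=cams.grab_frame('wrist'); np.save('w1.npy',f,allow_pickle=True); cv2.imwrite('pics/w1.png',f['image'][:,:,::-1])
print(r.sense()['eef_pos'],r.sense()['tcp_rot'],f['position'],f['orientation'],f['fx'])
print(proj(f,[[538.2,-388,22]]))
E
```

```text
clock: 0.5
eef_pos: [239.1, -577.2, 249.9]
tcp_rot: [-3.141, 0.0, -0.001]
contact_force: [-0.3, -1.0, 0.3]
opening: 0.998
grasp_force: 0.0
clock: 1.0
eef_pos: [440.6, -451.2, 250.2]
tcp_rot: [-3.142, 0.0, 0.003]
contact_force: [0.4, -0.9, -0.0]
opening: 1.003
grasp_force: 0.0
clock: 1.5
eef_pos: [538.3, -388.0, 199.7]
tcp_rot: [-3.141, 0.001, 0.003]
contact_force: [0.2, -0.8, -0.2]
opening: 1.0
grasp_force: 0.0
[ 537.88774257 -388.73482875  200.34249202] [3.14145208e+00 4.76518003e-04 1.75688591e-03] [ 613.58049267 -387.53342074  324.16999269] [ 2.84125332e+00 -8.61922192e-05 -1.56788531e+00] 331.0872309474472
[[256.40092336 173.66786338]]
```

View pics/w1.png

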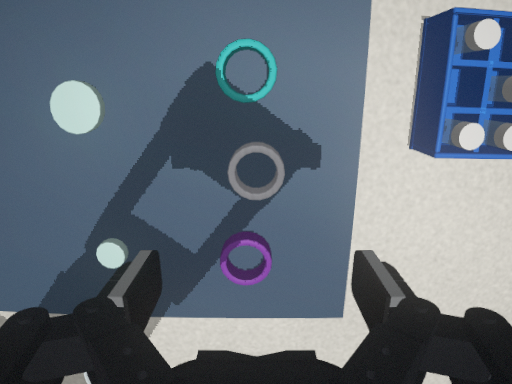

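The wrist view shows the grey spacer at (256,171), with turquoise at (246,70) and purple at (246,257). The prediction was (256,174), so this agrees. I'll fit the rim and measure the blank as well.

```bash
cat >> h.py <<'E'
def fit(f,uv,h,D,sat=38,val=70,w=45):
    """circle fit of outer edge of the low-saturation bright blob near uv; silhouette = hull of top and bottom circle"""
    u,v=map(int,uv); u0,v0=max(u-w,0),max(v-w,0); s=f['image'][v0:v+w,u0:u+w]
    hsv=cv2.cvtColor(s,cv2.COLOR_RGB2HSV)
    m=((hsv[...,1]<sat*2)&(hsv[...,2]>val)).astype(np.uint8)
    n,l,st,ce=cv2.connectedComponentsWithStats(m)
    k=min((i for i in range(1,n) if st[i,4]>150),key=lambda i:np.hypot(*(ce[i]+[u0-u,v0-v])))
    c=cv2.findContours((l==k).astype(np.uint8),0,cv2.CHAIN_APPROX_NONE)[0]
    c=cv2.convexHull(max(c,key=cv2.contourArea)).reshape(-1,2)+[u0,v0]
    t=np.linspace(0,2*np.pi,90)
    def mask(xy,d):
        ring=np.c_[xy[0]+d/2*np.cos(t),xy[1]+d/2*np.sin(t)]
        return cv2.convexHull(np.r_[proj(f,np.c_[ring,0*t+h[0]]),proj(f,np.c_[ring,0*t+h[1]])].astype(np.float32))
    def res(p):
        H=mask(p[:2],p[2]); return [cv2.pointPolygonTest(H,(float(a),float(b)),True) for a,b in c]
    s=least_squares(res,[*plane(f,[uv],h[1])[0],D],loss='soft_l1',diff_step=1e-4)
    return s.x.round(1),round(float(np.sqrt(np.mean(s.fun**2))),2)
E
python3 - <<'E'
from h import *
f=np.load('w1.npy',allow_pickle=True).item()
print(fit(f,(256,171),(0,22),54),fit(f,(76,107),(0,12),50))
for p in [(256,143+2),(235,172),(281,172),(256,110),(76,107)]: print(f['image'][p[1],p[0]])
f=np.load('top0.npy',allow_pickle=True).item()
for a in [((416,180),(0,22),54),((348,155),(0,12),50),((164,142),(0,12),54)]: print(fit(f,*a,w=20))
E
```

```text
(array([ 535.9, -393.3,   65.3]), 3.68) (array([ 597.3, -223.7,   63.6]), 1.45)
[121 121 125]
[91 91 96]
[136 136 140]
[53 66 80]
[194 216 212]
(array([ 540.1, -385.9,  133.2]), 0.28)
(array([ 602.5, -218.4,  141.1]), 0.08)
(array([620.7, 252.8, 134.1]), 1.53)
```

```bash
sed -i 's/sat\*2/sat/' h.py
python3 - <<'E'
from h import *
f=np.load('w1.npy',allow_pickle=True).item()
print(fit(f,(256,171),(0,22),54),fit(f,(76,107),(0,12),50))
f=np.load('top0.npy',allow_pickle=True).item()
for a in [((416,180),(0,22),54),((348,155),(0,12),50),((164,142),(0,12),54)]: print(fit(f,*a,w=20))
E
```

```text
(array([ 538.9, -387.4,   53.3]), 0.26) (array([ 599.8, -216.2,   48.1]), 0.48)
(array([ 539.1, -388.6,   52.8]), 0.21)
(array([ 599.8, -218.1,   48.1]), 0.22)
(array([626. , 258.4,  52.6]), 0.2)
```

```bash
python3 -m crank '[[0.001,0,0.05,0,0,0,0],[0.001,0,0.1,0,0,0,0],[0.001,0,0.14,0,0,0,0],[0.001,0,0.165,0,0,0,0],[0.001,0,0.177,0,0,0,0]]' 30
python3 -m crank '[[0,0,0,0,0,0,0.2],[0,0,0,0,0,0,0.6],[0,0,0,0,0,0,0.6],[0,0,0,0,0,0,0.6],[0,0,0,0,0,0,0.6]]' 30
python3 -m crank '[[0,0,0,0,0,0,0.6],[0,0,0,0,0,0,0.6]]' 30
```

```text
clock: 2.05
eef_pos: [537.2, -388.9, 21.3]
tcp_rot: [-3.14, 0.002, -0.001]
contact_force: [0.1, -0.3, -0.0]
opening: 1.002
grasp_force: 0.0
clock: 2.55
eef_pos: [540.3, -389.6, 25.5]
tcp_rot: [3.139, -0.003, 0.0]
contact_force: [-2.8, -1.4, 7.6]
opening: 0.62
grasp_force: 32.1
clock: 2.75
eef_pos: [540.3, -389.6, 25.6]
tcp_rot: [3.139, -0.003, 0.0]
contact_force: [-2.3, -2.1, 7.3]
opening: 0.62
grasp_force: 32.1
```

The closing fingers swung down onto the bench, so the tips sit about 26 mm ahead of the TCP at this opening. I'll regrip 7 mm higher.

```bash
python3 -m crank '[[0,0,-0.002,0,0,0,0],[0,0,-0.004,0,0,0,0],[0,0,-0.009,0,0,0,0],[0,0,-0.009,0,0,0,0]]' 30
python3 -m crank '[[0,0,0,0,0,0,0.2],[0,0,0,0,0,0,0.6],[0,0,0,0,0,0,0.6],[0,0,0,0,0,0,0.6],[0,0,0,0,0,0,0.6]]' 30
python3 -m crank '[[0,0,0,0,0,0,0.6],[0,0,0,0,0,0,0.6]]' 30
```

```text
clock: 3.15
eef_pos: [539.7, -388.7, 33.1]
tcp_rot: [3.141, -0.001, -0.0]
contact_force: [-0.3, 0.6, -0.5]
opening: 0.999
grasp_force: 0.0
clock: 3.65
eef_pos: [539.2, -388.4, 32.7]
tcp_rot: [-3.141, 0.0, -0.0]
contact_force: [-1.8, 1.2, 7.4]
opening: 0.603
grasp_force: 30.2
clock: 3.85
eef_pos: [539.2, -388.4, 32.7]
tcp_rot: [-3.141, 0.0, -0.0]
contact_force: [-0.9, 1.7, 6.7]
opening: 0.607
grasp_force: 30.2
```

```bash
python3 -m crank '[[0,0,-0.01,0,0,0,0.6],[0,0,-0.03,0,0,0,0.6],[0,0,-0.07,0,0,0,0.6],[0,0,-0.11,0,0,0,0.6],[0,0,-0.14,0,0,0,0.6]]' 30
python3 -m crank '[[-0.004,-0.03,0,0,0,0,0.6],[-0.008,-0.075,0,0,0,0,0.6],[-0.012,-0.12,0,0,0,0,0.6],[-0.016,-0.165,0,0,0,0,0.6],[-0.02,-0.21,0,0,0,0,0.6]]'
python3 -m crank '[[-0.004,-0.045,0,0,0,0,0.6],[-0.008,-0.09,0,0,0,0,0.6],[-0.012,-0.135,0,0,0,0,0.6],[-0.012,-0.17,0,0,0,0,0.6],[-0.012,-0.19,0,0,0,0,0.6]]'
python3 -m crank '[[0,0,0,0,0,0,0.6],[0,0,0,0,0,0,0.6]]'
python3 - <<'E'
from h import *
from rig import r,cams
f=cams.grab_frame('wrist'); np.save('w2.npy',f,allow_pickle=True); cv2.imwrite('pics/w2.png',f['image'][:,:,::-1])
print(r.sense()['eef_pos'],r.sense()['tcp_rot'],f['position'],f['orientation'])
E
```

```text
clock: 4.35
eef_pos: [539.7, -388.8, 175.2]
tcp_rot: [3.14, -0.002, -0.0]
contact_force: [0.6, -0.2, -0.1]
opening: 0.609
grasp_force: 31.6
clock: 4.85
eef_pos: [518.9, -176.9, 172.8]
tcp_rot: [3.142, -0.0, -0.001]
contact_force: [0.5, 0.8, 0.1]
opening: 0.605
grasp_force: 31.6
clock: 5.35
eef_pos: [506.9, 14.0, 172.8]
tcp_rot: [-3.141, -0.0, 0.001]
contact_force: [0.5, 0.1, -0.1]
opening: 0.608
grasp_force: 31.6
clock: 5.55
eef_pos: [507.4, 11.6, 172.6]
tcp_rot: [3.141, -0.0, 0.001]
contact_force: [-0.7, 0.5, -1.5]
opening: 0.607
grasp_force: 31.6
[507.41180194  11.06131475 172.51116047] [ 3.14130028e+00 -2.51003990e-04  1.04707423e-04] [582.52700833  12.01107531 297.14689604] [ 2.84275918e+00 -8.14061796e-04 -1.57004189e+00]
```

View pics/w2.png

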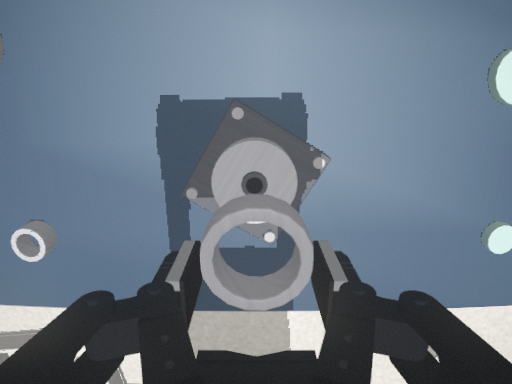

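The spacer is held level with its rim centred near (256,250). The boss hole is at (255,184) and the pedestal spans columns 211–297 with its top edge at row 138.

Run:
```python
from h import *
f=np.load('w2.npy',allow_pickle=True).item(); im=f['image']
g=cv2.cvtColor(im,cv2.COLOR_RGB2GRAY)
s=g[172:196,242:268]; m=(s<45).astype(np.uint8)
n,l,st,ce=cv2.connectedComponentsWithStats(m); print(st,ce+[242,172])
for c in ce[1:]: print('hole',plane(f,[c+[242,172]],36))
# radial edges of pedestal (z=30), upper half
def edges(cen,r0,r1,angs,sgn):
    out=[]
    gg=cv2.GaussianBlur(g,(3,3),0).astype(float); rr=np.arange(r0,r1,.25)
    for a in angs:
        u=cen[0]+rr*np.cos(a); v=cen[1]+rr*np.sin(a)
        p=cv2.remap(gg.astype(np.float32),u.astype(np.float32)[None],v.astype(np.float32)[None],1)[0]
        k=np.argmax(sgn*np.gradient(p)); out.append((u[k],v[k]))
    return np.array(out)
def circ(P,d):
    s=least_squares(lambda p:np.hypot(P[:,0]-p[0],P[:,1]-p[1])-p[2],[*P.mean(0),d/2],loss='soft_l1'); return s.x, np.std(s.fun)
E=edges((255,182),35,52,np.linspace(np.pi,2*np.pi,60),-1); print('ped',circ(plane(f,E,30),72))
zt=172.5-32.7+22
E=edges((256,251),48,64,np.r_[np.linspace(-3.1,-2.6,15),np.linspace(-.5,0,15),np.linspace(1.2,1.9,20)],-1); print('ring outer top',circ(plane(f,E,zt),54))
E=edges((256,246),30,55,np.linspace(0,2*np.pi,60),1); print('ring bore top',circ(plane(f,E,zt),40))
print(proj(f,[[507.4,11,zt]]))
```

```text
[[  0   0  26  24 624]] [[254.5 183.5]]
ped (array([509.55366455,  13.50124047,  35.74051832]), np.float64(0.7733249971271507))
ring outer top (array([507.57145667,  11.78601394,  26.35338289]), np.float64(0.3711915072376839))
ring bore top (array([517.47726573,  11.51814371,  17.67447717]), np.float64(3.3011496463510386))
[[258.00486581 261.79050003]]
```

Run:
```python
from h import *
f=np.load('w2.npy',allow_pickle=True).item(); g=cv2.cvtColor(f['image'],cv2.COLOR_RGB2GRAY)
print(g[174:196:2,242:268:2])
print(plane(f,[(254.5,184)],36))
t=np.load('top0.npy',allow_pickle=True).item(); tg=cv2.cvtColor(t['image'],cv2.COLOR_RGB2GRAY)
print(tg[182:193,251:263]); print(plane(t,[(257,187)],36))
```

```text
[[167 163 101  91  95  93  94  92  94  87 121 168 169]
 [163  99  91  91  94  92  89  92  93  95  91 119 169]
 [144  88  89  90  66  55  54  54  74  90  92  90 139]
 [122  89  88  57  53  52  52  52  53  60  93  94 124]
 [ 87  89  73  56  53  52  57  54  58  55  76  91 105]
 [ 93  92  58  51  56  55  54  53  58  55  69  92  88]
 [ 91  91  56  52  52  53  54  57  54  53  67  91  98]
 [110  92  71  56  54  54  55  54  53  54  76  91 118]
 [136  93  88  59  55  54  52  54  52  60  91  90 141]
 [164 108  93  88  60  55  52  55  63  88  92 118 166]
 [166 156 109 120 124 121 112 120 117 118 118 151 151]]
[[509.08758177  13.10739747]]
[[228 227 233 233 235 236 237 233 234 231 229 232]
 [228 233 234 203 148 132 136 152 215 237 230 229]
 [232 235 181 124  88  69  62  93 137 220 235 230]
 [236 183 118  69  57  59  59  67  89 165 226 230]
 [234 164  89  63  57  61  62  53  58 114 218 231]
 [235 156 100  68  62  60  63  58  55 102 219 231]
 [234 167 104  68  60  58  60  64  82 114 213 232]
 [230 229 151  96  70  59  56  75 103 173 228 233]
 [230 234 199 133 102  96  90  96 141 214 232 233]
 [232 233 233 200 182 139 104 120 210 233 232 229]
 [230 231 233 232 235 233 231 231 233 231 231 228]]
[[507.38567115  11.46265748]]
```

```bash
python3 -m crank '[[0.001,-0.001,0.03,0,0,0,0.6],[0.001,-0.001,0.065,0,0,0,0.6],[0.001,-0.001,0.09,0,0,0,0.6],[0.001,-0.001,0.1,0,0,0,0.6],[0.001,-0.001,0.1,0,0,0,0.6]]'
python3 - <<'E'
from h import *
from rig import r,cams
f=cams.grab_frame('wrist'); np.save('w3.npy',f,allow_pickle=True)
t=cams.grab_frame('scene'); np.save('s3.npy',t,allow_pickle=True)
print(r.sense()['eef_pos'],f['position'],proj(t,[[508,12,40]]))
u,v=proj(t,[[508,12,40]])[0].astype(int)
a=cv2.resize(t['image'][v-45:v+45,u-60:u+60],(480,360),interpolation=cv2.INTER_CUBIC)
cv2.imwrite('pics/c3.png',np.vstack([f['image'][100:340,16:496],a])[:,:,::-1][:600])
E
```

```text
clock: 6.1
eef_pos: [507.6, 11.7, 71.3]
tcp_rot: [3.141, 0.003, -0.001]
contact_force: [0.5, 0.3, -0.5]
opening: 0.606
grasp_force: 31.6
[509.00290594  12.03242928  73.03504999] [583.0908063   11.82062422 195.626558  ] [[245.01552669 186.61523743]]
```

View pics/c3.png

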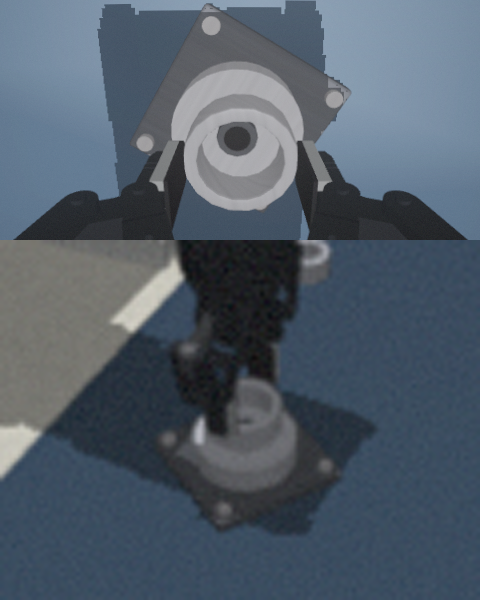

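The ring sits just above the seat around the boss: pedestal crop columns about 171–303, ring about 184–298. I'll measure the relative offset.

```bash
cat >> h.py <<'E'
def edges(g,cen,r0,r1,angs,sgn=-1):
    out=[]; gg=cv2.GaussianBlur(g,(3,3),0).astype(np.float32); rr=np.arange(r0,r1,.25)
    for a in angs:
        u=(cen[0]+rr*np.cos(a)).astype(np.float32); v=(cen[1]+rr*np.sin(a)).astype(np.float32)
        p=cv2.remap(gg,u[None],v[None],1)[0]; k=np.argmax(sgn*np.gradient(p)); out.append((u[k],v[k]))
    return np.array(out)
def circ(P,d):
    s=least_squares(lambda p:np.hypot(P[:,0]-p[0],P[:,1]-p[1])-d/2,P.mean(0),loss='soft_l1'); return s.x.round(2), s.fun.std().round(2)
E
python3 - <<'E'
from h import *
f=np.load('w3.npy',allow_pickle=True).item(); g=cv2.cvtColor(f['image'],cv2.COLOR_RGB2GRAY)
E=edges(g,(253,225),54,74,np.linspace(np.pi+.1,2*np.pi-.1,60)); print('ped',circ(plane(f,E,30),72))
m=cv2.inRange(g,0,85)[215:260,230:275]; 
n,l,st,ce=cv2.connectedComponentsWithStats(m); print(st[1:],ce[1:]+[230,215]); 
for c in ce[1:]: print('hole',plane(f,[c+[230,215]],36))
for zt in (60,62):
  E=edges(g,(257,256),48,64,np.linspace(.35,np.pi-.35,30)); print('ring',circ(plane(f,E,zt),54))
  E=edges(g,(257,245),30,52,np.linspace(-2.6,-.5,30),1); print('bore',circ(plane(f,E,zt),40))
E
```

```text
ped (array([510.16,  12.91]), np.float64(1.39))
[[ 36   8   5   5   8]
 [  5  11   3   3   4]
 [ 10  11  27  25 535]
 [  4  17   1   1   1]] [[268.         224.625     ]
 [236.         226.75      ]
 [252.8728972  238.22056075]
 [234.         232.        ]]
hole [[515.68664307   5.67163312]]
hole [[514.5184672   22.37832693]]
hole [[507.92904792  13.59553278]]
hole [[511.52912882  23.4921265 ]]
ring (array([507.57,  11.73]), np.float64(0.42))
bore (array([520.47,  10.74]), np.float64(2.5))
ring (array([509.18,  11.73]), np.float64(0.49))
bore (array([521.06,  10.82]), np.float64(2.51))
```

```bash
python3 -m crank '[[0.0005,-0.0015,0.003,0,0,0,0.6],[0.0005,-0.0015,0.006,0,0,0,0.6],[0.0005,-0.0015,0.008,0,0,0,0.6],[0.0005,-0.0015,0.0085,0,0,0,0.6],[0.0005,-0.0015,0.0085,0,0,0,0.6]]'
python3 -m crank '[[0,0,0.0005,0,0,0,0.6],[0,0,0.001,0,0,0,0.6],[0,0,0.001,0,0,0,0.6]]'
```

```text
clock: 6.7
eef_pos: [508.8, 14.1, 63.8]
tcp_rot: [-3.142, 0.0, -0.0]
contact_force: [-0.0, -0.4, -1.0]
opening: 0.61
grasp_force: 31.6
clock: 7.0
eef_pos: [508.9, 14.1, 62.8]
tcp_rot: [-3.142, -0.0, -0.0]
contact_force: [0.7, -0.2, -0.6]
opening: 0.609
grasp_force: 31.6
```

```bash
python3 -m crank '[[0,0,0.0005,0,0,0,0.6],[0,0,0.001,0,0,0,0.6],[0,0,0.001,0,0,0,0.6]]'
python3 -m crank '[[0,0,0.0005,0,0,0,0.6],[0,0,0.001,0,0,0,0.6],[0,0,0.001,0,0,0,0.6]]'
```

```text
clock: 7.3
eef_pos: [508.9, 14.1, 62.6]
tcp_rot: [-3.142, -0.0, -0.0]
contact_force: [-3.9, -0.2, 12.9]
opening: 0.603
grasp_force: 32.9
clock: 7.6
eef_pos: [509.0, 14.0, 62.4]
tcp_rot: [-3.142, -0.0, -0.0]
contact_force: [-8.0, -0.8, 24.8]
opening: 0.609
grasp_force: 34.1
```

```bash
python3 -m crank '[[0,0,-0.001,0,0,0,0.6],[0,0,-0.0015,0,0,0,0.45],[0,0,-0.0015,0,0,0,0.2],[0,0,-0.0015,0,0,0,0],[0,0,-0.0015,0,0,0,0]]'
python3 -m crank '[[0,0,-0.02,0,0,0,0],[0,0,-0.06,0,0,0,0],[0,0,-0.1,0,0,0,0],[0,0,-0.115,0,0,0,0],[0,0,-0.115,0,0,0,0]]'
python3 - <<'E'
from h import *
from rig import r,cams
f=cams.grab_frame('wrist'); np.save('w4.npy',f,allow_pickle=True)
t=cams.grab_frame('top'); np.save('t4.npy',t,allow_pickle=True)
print(r.sense()['eef_pos'],f['position'],proj(f,[[509,14,52]]))
cv2.imwrite('pics/w4.png',f['image'][:,:,::-1])
E
```

```text
clock: 8.1
eef_pos: [508.8, 14.0, 62.1]
tcp_rot: [3.142, 0.0, -0.0]
contact_force: [-0.0, 0.3, -1.0]
opening: 1.001
grasp_force: 0.0
clock: 8.6
eef_pos: [510.5, 14.1, 179.6]
tcp_rot: [-3.141, -0.005, -0.0]
contact_force: [0.4, 0.5, -0.6]
opening: 1.001
grasp_force: 0.0
[508.59343357  14.03954591 176.82157476] [585.0594741   14.31287726 304.50279794] [[256.49096923 191.56990356]]
```

View pics/w4.png

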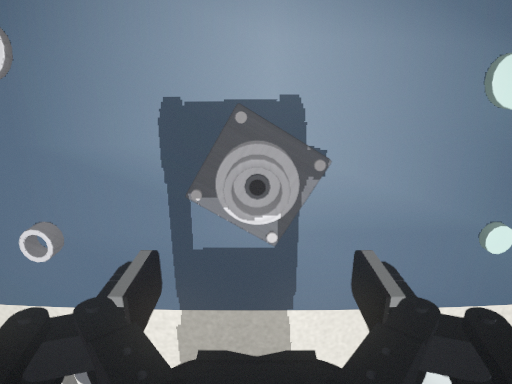

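The spacer is seated around the boss, with ring and hole both at about (257,187). I'll check the centring and the exact ring position.

Run:
```python
from h import *
f=np.load('w4.npy',allow_pickle=True).item(); g=cv2.cvtColor(f['image'],cv2.COLOR_RGB2GRAY)
m=cv2.inRange(g,0,75)[172:202,242:272]; n,l,st,ce=cv2.connectedComponentsWithStats(m); i=1+st[1:,4].argmax(); print('hole',st[i],plane(f,[ce[i]+[242,172]],36))
E=edges(g,(257,183),36,50,np.linspace(np.pi,2*np.pi,50)); print('ped',circ(plane(f,E,30),72))
E=edges(g,(257,184),27,36,np.linspace(0,2*np.pi,70)); print('ring outer',circ(plane(f,E,52),54))
E=edges(g,(257,184),20,27,np.linspace(0,2*np.pi,70),1); print('bore',circ(plane(f,E,52),40))
big=cv2.resize(f['image'][130:240,180:335],(775,550),interpolation=cv2.INTER_CUBIC); cv2.imwrite('pics/w4b.png',big[:,:,::-1])
```

```text
hole [  7   7  17  17 221] [[508.13424213  13.57601787]]
ped (array([508.82,  13.46]), np.float64(0.72))
ring outer (array([510.26,  14.51]), np.float64(1.39))
bore (array([512.  ,  13.95]), np.float64(1.33))
```

View pics/w4b.png

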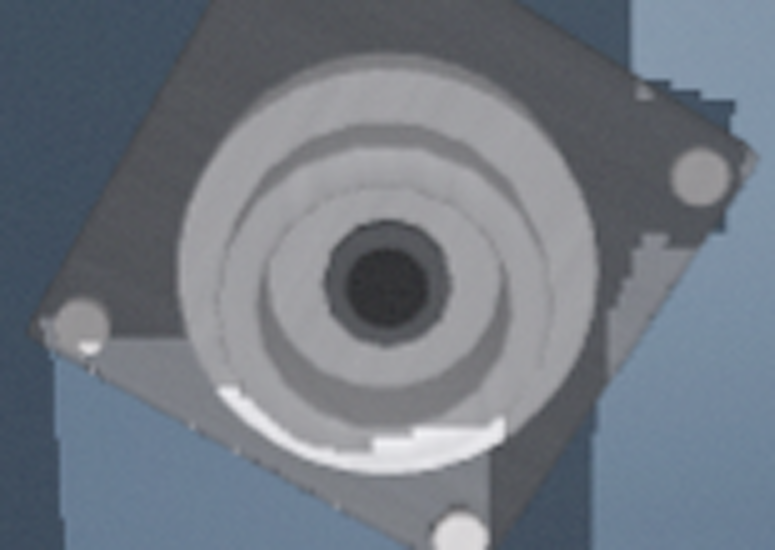

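Run:
```python
from h import *
f=np.load('w4.npy',allow_pickle=True).item()
q=lambda a:np.array(a)/5+[180-.4,130-.4]
for nm,pts,z,d in [('ped',[(178,270),(598,270),(388,67),(388,473)],30,72),('bore',[(262,300),(510,300),(386,187),(386,428)],52,40),('outer',[(216,290),(553,290),(386,148)],52,54),('hole',[(387,284)],36,0)]:
    P=plane(f,q(pts),z); print(nm,P.round(1).tolist(), circ(P,d) if d else '')
```

```text
ped [[509.6, 49.5], [509.5, -22.8], [544.5, 13.4], [471.9, 13.4]] (array([508.22,  13.36]), np.float64(0.05))
bore [[510.7, 33.5], [510.6, -6.0], [529.0, 13.8], [488.9, 13.8]] (array([508.93,  13.75]), np.float64(0.12))
outer [[512.3, 40.8], [512.3, -12.8], [535.2, 13.8]] (array([508.19,  13.99]), np.float64(0.05))
hole [[508.7, 13.5]]
```

The spacer is centred within a millimetre. Now the blank.

```bash
python3 -m crank '[[0.018,0.045,0,0,0,0,0],[0.036,0.09,0,0,0,0,0],[0.054,0.135,0,0,0,0,0],[0.072,0.18,0,0,0,0,0],[0.085,0.215,0,0,0,0,0]]' 25
python3 -m crank '[[0.006,0.017,0,0,0,0,0],[0.006,0.017,0,0,0,0,0],[0.006,0.017,0,0,0,0,0]]'
python3 - <<'E'
from h import *
from rig import r,cams
f=cams.grab_frame('wrist'); np.save('w5.npy',f,allow_pickle=True)
print(r.sense()['eef_pos'],f['position']); c=proj(f,[[600,-218,6]])[0]; print(c,fit(f,c,(0,12),50))
E
```

```text
clock: 9.2
eef_pos: [593.7, -203.3, 175.0]
tcp_rot: [-3.141, 0.002, -0.001]
contact_force: [0.7, 1.3, -0.1]
opening: 0.999
grasp_force: 0.0
clock: 9.5
eef_pos: [598.7, -217.0, 175.8]
tcp_rot: [-3.14, 0.003, -0.001]
contact_force: [-0.5, 0.2, 0.8]
opening: 1.004
grasp_force: 0.0
[ 598.82991704 -216.51442552  176.20186255] [ 674.22998169 -216.95636907  300.117929  ]
[257.69346049 174.09945334] (array([ 599.2, -216.9,   48.9]), 0.28)
```

```bash
python3 -m crank '[[0.0005,0.0005,0.05,0,0,0,0],[0.0005,0.0005,0.1,0,0,0,0],[0.0005,0.0005,0.13,0,0,0,0],[0.0005,0.0005,0.145,0,0,0,0],[0.0005,0.0005,0.145,0,0,0,0]]' 25
python3 -m crank '[[0,0,0,0,0,0,0.2],[0,0,0,0,0,0,0.4],[0,0,0,0,0,0,0.65],[0,0,0,0,0,0,0.65],[0,0,0,0,0,0,0.65]]'
python3 -m crank '[[0,0,0,0,0,0,0.65],[0,0,0,0,0,0,0.65]]'
```

```text
clock: 10.05
eef_pos: [598.9, -216.8, 30.6]
tcp_rot: [-3.14, 0.003, 0.001]
contact_force: [-0.7, -0.2, 0.1]
opening: 1.001
grasp_force: 0.0
clock: 10.55
eef_pos: [600.6, -218.7, 33.0]
tcp_rot: [3.141, -0.001, -0.0]
contact_force: [1.1, -0.6, -0.7]
opening: 0.352
grasp_force: 0.0
clock: 10.75
eef_pos: [600.3, -218.5, 32.3]
tcp_rot: [3.142, -0.0, -0.0]
contact_force: [-0.2, -0.3, -0.8]
opening: 0.347
grasp_force: 0.0
```

The fingers closed above the glass (opening 0.35), so the overhang is about 15 mm at this width. I'll reopen, look again and go lower.

```bash
python3 -m crank '[[0,0,-0.01,0,0,0,0],[0,0,-0.06,0,0,0,0],[0,0,-0.11,0,0,0,0],[0,0,-0.14,0,0,0,0],[0,0,-0.14,0,0,0,0]]' 25
python3 - <<'E'
from h import *
from rig import r,cams
f=cams.grab_frame('wrist')
print(r.sense()['eef_pos'],f['position']); c=proj(f,[[600,-218,6]])[0]; print(c,fit(f,c,(0,12),50))
E
python3 -m crank '[[0,0,0.05,0,0,0,0],[0,0,0.1,0,0,0,0],[0,0,0.13,0,0,0,0],[0,0,0.14,0,0,0,0],[0,0,0.14,0,0,0,0]]' 25
python3 -m crank '[[0,0,0.007,0,0,0,0],[0,0,0.013,0,0,0,0],[0,0,0.013,0,0,0,0],[0,0,0.013,0,0,0,0]]'
```

```text
clock: 11.25
eef_pos: [603.1, -219.5, 178.4]
tcp_rot: [3.139, -0.008, -0.0]
contact_force: [-0.2, -0.6, -0.4]
opening: 0.995
grasp_force: 0.0
[ 601.76247266 -219.01767882  175.55094783] [ 677.28286669 -218.90050631  303.53433773]
[254.08900653 180.07747004] (array([ 599.2, -217. ,   48.9]), 0.31)
clock: 11.8
eef_pos: [598.8, -217.9, 30.3]
tcp_rot: [-3.14, 0.004, -0.0]
contact_force: [-0.5, -0.3, -0.0]
opening: 0.998
grasp_force: 0.0
clock: 12.2
eef_pos: [600.7, -218.6, 20.0]
tcp_rot: [3.141, -0.001, -0.0]
contact_force: [-0.4, 0.1, 0.0]
opening: 1.0
grasp_force: 0.0
```

```bash
python3 -m crank '[[-0.0005,-0.001,0.001,0,0,0,0],[-0.0005,-0.001,0.001,0,0,0,0.2],[-0.0005,-0.001,0.001,0,0,0,0.3],[-0.0005,-0.001,0.001,0,0,0,0.65],[-0.0005,-0.001,0.001,0,0,0,0.65]]' 25
python3 -m crank '[[0,0,0,0,0,0,0.65],[0,0,0,0,0,0,0.65],[0,0,0,0,0,0,0.65]]'
```

```text
clock: 12.7
eef_pos: [599.9, -217.5, 18.7]
tcp_rot: [3.142, -0.0, -0.0]
contact_force: [-1.6, 1.0, 4.3]
opening: 0.569
grasp_force: 25.4
clock: 13.0
eef_pos: [599.9, -217.5, 18.6]
tcp_rot: [3.142, -0.0, -0.0]
contact_force: [-1.1, 1.0, 6.6]
opening: 0.57
grasp_force: 25.5
```

```bash
python3 -m crank '[[0,0,-0.005,0,0,0,0.65],[0,0,-0.02,0,0,0,0.65],[0,0,-0.05,0,0,0,0.65],[0,0,-0.09,0,0,0,0.65],[0,0,-0.11,0,0,0,0.65]]'
python3 -m crank '[[-0.01,-0.025,0,0,0,0,0.65],[-0.026,-0.065,0,0,0,0,0.65],[-0.042,-0.105,0,0,0,0,0.65],[-0.058,-0.145,0,0,0,0,0.65],[-0.074,-0.185,0,0,0,0,0.65]]'
python3 -m crank '[[-0.01,-0.028,0,0,0,0,0.65],[-0.0165,-0.0465,0,0,0,0,0.65],[-0.0165,-0.0465,0,0,0,0,0.65],[-0.0165,-0.0465,0,0,0,0,0.65],[-0.0165,-0.0465,0,0,0,0,0.65]]'
python3 - <<'E'
from h import *
from rig import r,cams
f=cams.grab_frame('wrist'); np.save('w6.npy',f,allow_pickle=True)
e=r.sense()['eef_pos'];print(e,f['position']); cv2.imwrite('pics/w6.png',f['image'][:,:,::-1]); print(proj(f,[[*e[:2],e[2]-6.6],[508.8,13.9,52]]))
E
```

```text
clock: 13.5
eef_pos: [601.2, -218.0, 132.5]
tcp_rot: [3.14, -0.004, -0.0]
contact_force: [0.9, -1.2, -0.2]
opening: 0.57
grasp_force: 26.1
clock: 14.0
eef_pos: [525.3, -31.2, 129.4]
tcp_rot: [3.142, -0.001, -0.001]
contact_force: [0.9, 0.9, -0.7]
opening: 0.574
grasp_force: 26.1
clock: 14.5
eef_pos: [510.0, 13.3, 128.8]
tcp_rot: [3.141, -0.001, -0.001]
contact_force: [0.3, 0.3, -1.0]
opening: 0.566
grasp_force: 26.2
[509.93815432  13.18658021 128.61226284] [585.06576533  13.55469334 253.37112901]
[[256.95955914 266.41841727]
 [255.53851229 213.35808238]]
```

View pics/w6.png

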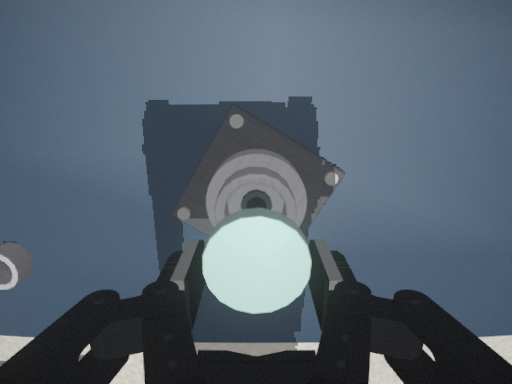

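The glass is held level, spanning columns 203–311 and rows 208–313, with the spacer visible behind it. I'll fit the glass and compare it with the target.

Run:
```python
from h import *
f=np.load('w6.npy',allow_pickle=True).item(); z=128.6-18.6
for v in (135,150,165): print(fit(f,(256,262),(z,z+12),50,sat=60,val=v,w=66))
```

```text
(array([507.7,  13.4,  47.5]), 1.85)
(array([507.7,  13.3,  47. ]), 1.86)
(array([507.8,  13.7,  46.9]), 1.91)
```

Run:
```python
from h import *
f=np.load('w6.npy',allow_pickle=True).item(); g=f['image'][...,1]
E=edges(g,(257,260),45,62,np.linspace(0,2*np.pi,80))
for z in (121,122): 
  print(circ(plane(f,E,z),50))
P=plane(f,E,122); print(np.ptp(P,axis=0),P.min(0)/2+P.max(0)/2)
```

```text
(array([509.03,  13.55]), np.float64(0.59))
(array([509.6 ,  13.56]), np.float64(0.59))
[53.14710806 49.51976142] [511.36698754  13.49574233]
```

```bash
python3 -m crank '[[-0.0005,-0.0005,0.02,0,0,0,0.65],[-0.0005,-0.0005,0.04,0,0,0,0.65],[-0.0005,-0.0005,0.05,0,0,0,0.65],[-0.0005,-0.0005,0.054,0,0,0,0.65],[-0.0005,-0.0005,0.054,0,0,0,0.65]]'
python3 -m crank '[[0,0,0.0005,0,0,0,0.65],[0,0,0.001,0,0,0,0.65],[0,0,0.0015,0,0,0,0.65],[0,0,0.0015,0,0,0,0.65],[0,0,0.0015,0,0,0,0.65]]'
```

```text
clock: 15.05
eef_pos: [508.8, 14.1, 74.0]
tcp_rot: [3.142, 0.001, -0.001]
contact_force: [-0.3, -0.5, -1.1]
opening: 0.568
grasp_force: 26.2
clock: 15.55
eef_pos: [508.9, 14.6, 73.0]
tcp_rot: [-3.142, -0.0, -0.0]
contact_force: [-0.0, 0.7, -0.7]
opening: 0.567
grasp_force: 26.2
```

```bash
python3 -m crank '[[0,0.0005,0.0005,0,0,0,0.65],[0,0.0005,0.001,0,0,0,0.65],[0,0.0005,0.0015,0,0,0,0.65],[0,0.0005,0.0015,0,0,0,0.65]]'
python3 -m crank '[[0,0,0.0005,0,0,0,0.65],[0,0,0.0005,0,0,0,0.65]]'
python3 -m crank '[[0,0,0.0005,0,0,0,0.65],[0,0,0.0005,0,0,0,0.65]]'
```

```text
clock: 15.95
eef_pos: [508.8, 14.1, 71.2]
tcp_rot: [-3.142, 0.0, -0.0]
contact_force: [0.5, 0.2, -0.0]
opening: 0.569
grasp_force: 26.2
clock: 16.15
eef_pos: [508.8, 14.0, 70.7]
tcp_rot: [-3.142, 0.0, -0.0]
contact_force: [-0.4, 0.2, -0.5]
opening: 0.57
grasp_force: 26.2
clock: 16.35
eef_pos: [508.9, 14.0, 70.6]
tcp_rot: [-3.142, -0.0, -0.0]
contact_force: [-0.7, 0.5, 5.4]
opening: 0.569
grasp_force: 26.7
```

Contact is at 70.6, as predicted. I'll release, rise and look.

```bash
python3 -m crank '[[0,0,0,0,0,0,0.45],[0,0,0,0,0,0,0.3],[0,0,0,0,0,0,0.1],[0,0,0,0,0,0,0],[0,0,0,0,0,0,0]]'
python3 -m crank '[[0,0,-0.02,0,0,0,0],[0,0,-0.06,0,0,0,0],[0,0,-0.1,0,0,0,0],[0,0,-0.107,0,0,0,0],[0,0,-0.107,0,0,0,0]]'
python3 -m crank '[[0,0,0,0,0,0,0],[0,0,0,0,0,0,0]]'
python3 - <<'E'
from h import *
from rig import r,cams
f=cams.grab_frame('wrist'); np.save('w7.npy',f,allow_pickle=True)
t=cams.grab_frame('scene'); np.save('s7.npy',t,allow_pickle=True)
print(r.sense()['eef_pos'],f['position'],proj(f,[[508.9,13.9,64]]))
u,v=proj(t,[[508,12,40]])[0].astype(int)
a=cv2.resize(f['image'][140:240,185:330],(435,300),interpolation=cv2.INTER_CUBIC)
b=cv2.resize(t['image'][v-40:v+40,u-58:u+58],(435,300),interpolation=cv2.INTER_CUBIC)
cv2.imwrite('pics/c7.png',np.vstack([a,b])[:,:,::-1])
u,v=proj(f,[[508.9,13.9,64]])[0]
E=edges(f['image'][...,1],(u,v),25,45,np.linspace(0,2*np.pi,80)); print(circ(plane(f,E,64),50))
E
```

```text
clock: 16.85
eef_pos: [508.9, 14.0, 70.2]
tcp_rot: [-3.142, 0.0, -0.0]
contact_force: [-0.3, 0.3, -0.2]
opening: 0.996
grasp_force: 0.0
clock: 17.35
eef_pos: [509.8, 14.1, 178.6]
tcp_rot: [-3.142, -0.003, -0.0]
contact_force: [0.1, -0.1, -1.1]
opening: 1.0
grasp_force: 0.0
clock: 17.55
eef_pos: [507.8, 14.0, 175.7]
tcp_rot: [3.142, 0.003, -0.0]
contact_force: [-0.0, 0.1, 0.1]
opening: 1.003
grasp_force: 0.0
[508.05482681  14.02882998 175.90843943] [583.32815928  14.27043954 300.03554555] [[256.53943687 193.35957122]]
(array([508.5 ,  14.24]), np.float64(0.35))
```

View pics/c7.png

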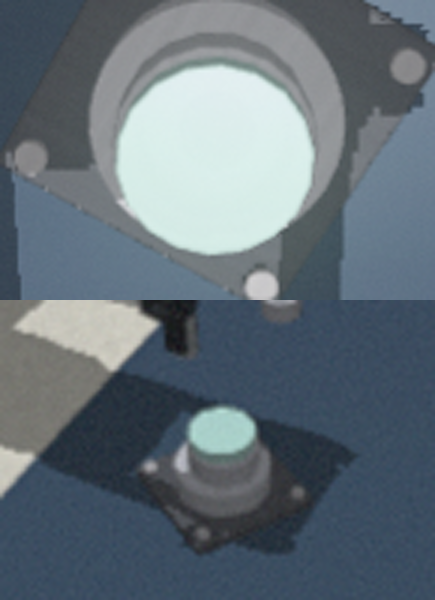

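The glass sits level on the spacer, centred within about 0.5 mm. Now the retainer at (626,258).

```bash
python3 -m crank '[[0.02,-0.042,0,0,0,0,0],[0.04,-0.084,0,0,0,0,0],[0.06,-0.126,0,0,0,0,0],[0.08,-0.168,0,0,0,0,0],[0.1,-0.21,0,0,0,0,0]]' 25
python3 -m crank '[[0.017,-0.034,0,0,0,0,0],[0.017,-0.034,0,0,0,0,0],[0.017,-0.034,0,0,0,0,0],[0.017,-0.034,0,0,0,0,0],[0.017,-0.034,0,0,0,0,0]]'
python3 - <<'E'
from h import *
from rig import r,cams
f=cams.grab_frame('wrist'); np.save('w8.npy',f,allow_pickle=True)
print(r.sense()['eef_pos'],f['position']); c=proj(f,[[626,258.4,6]])[0]; print(c,fit(f,c,(0,12),54))
E
```

```text
clock: 18.15
eef_pos: [609.1, 225.7, 176.1]
tcp_rot: [3.141, 0.001, -0.0]
contact_force: [1.2, -1.3, 0.5]
opening: 0.999
grasp_force: 0.0
clock: 18.65
eef_pos: [625.4, 256.8, 177.0]
tcp_rot: [3.141, 0.001, -0.001]
contact_force: [-0.6, -0.2, -0.1]
opening: 0.998
grasp_force: 0.0
[625.54027394 256.82662691 177.2198383 ] [700.67985414 256.98789903 301.44176687]
[254.43116726 174.79582657] (array([625.8, 258.7,  53.2]), 0.25)
```

```bash
python3 -m crank '[[0.0005,-0.0015,0.05,0,0,0,0],[0.0005,-0.0015,0.1,0,0,0,0],[0.0005,-0.0015,0.135,0,0,0,0],[0.0005,-0.0015,0.15,0,0,0,0],[0.0005,-0.0015,0.154,0,0,0,0]]' 25
python3 -m crank '[[0,0,0.002,0,0,0,0],[0,0,0.002,0,0,0,0],[0,0,0.002,0,0,0,0]]'
```

```text
clock: 19.2
eef_pos: [625.6, 258.6, 21.9]
tcp_rot: [3.141, 0.002, -0.001]
contact_force: [-1.3, 0.7, -0.0]
opening: 0.997
grasp_force: 0.0
clock: 19.5
eef_pos: [627.6, 260.0, 23.2]
tcp_rot: [-3.14, -0.003, -0.0]
contact_force: [0.4, -0.3, 0.0]
opening: 1.0
grasp_force: 0.0
```

```bash
python3 -m crank '[[-0.0005,0.0005,0.002,0,0,0,0],[-0.0005,0.0005,0.003,0,0,0,0],[-0.0005,0.0005,0.003,0,0,0,0],[-0.0005,0.0005,0.003,0,0,0,0]]' 25
```

```text
clock: 19.9
eef_pos: [625.9, 259.1, 18.3]
tcp_rot: [-3.142, -0.0, -0.0]
contact_force: [-0.2, -0.3, 0.4]
opening: 0.995
grasp_force: 0.0
```

```bash
python3 -m crank '[[0,0,0,0,0,0,0.2],[0,0,0,0,0,0,0.3],[0,0,0,0,0,0,0.6],[0,0,0,0,0,0,0.6],[0,0,0,0,0,0,0.6]]' 25
python3 -m crank '[[0,0,0,0,0,0,0.6],[0,0,0,0,0,0,0.6],[0,0,0,0,0,0,0.6]]'
```

```text
clock: 20.4
eef_pos: [626.0, 259.1, 18.6]
tcp_rot: [-3.142, -0.0, -0.0]
contact_force: [-1.6, -0.5, 5.8]
opening: 0.617
grasp_force: 25.9
clock: 20.7
eef_pos: [626.0, 259.1, 18.6]
tcp_rot: [-3.142, -0.0, -0.0]
contact_force: [-1.3, 0.1, 5.6]
opening: 0.619
grasp_force: 25.9
```

```bash
python3 -m crank '[[0,0,-0.005,0,0,0,0.6],[0,0,-0.02,0,0,0,0.6],[0,0,-0.06,0,0,0,0.6],[0,0,-0.1,0,0,0,0.6],[0,0,-0.12,0,0,0,0.6]]'
python3 -m crank '[[-0.01,0.02,0,0,0,0,0.6],[-0.03,0.062,0,0,0,0,0.6],[-0.05,0.104,0,0,0,0,0.6],[-0.07,0.146,0,0,0,0,0.6],[-0.09,0.188,0,0,0,0,0.6]]'
python3 -m crank '[[-0.017,0.035,0,0,0,0,0.6],[-0.027,0.057,0,0,0,0,0.6],[-0.027,0.057,0,0,0,0,0.6],[-0.027,0.057,0,0,0,0,0.6],[-0.027,0.057,0,0,0,0,0.6]]'
python3 - <<'E'
from h import *
from rig import r,cams
f=cams.grab_frame('wrist'); np.save('w9.npy',f,allow_pickle=True)
e=r.sense()['eef_pos'];print(e,f['position']); cv2.imwrite('pics/w9.png',f['image'][:,:,::-1])
z=e[2]-6.6; c=proj(f,[[*e[:2],z]])[0]; E=edges(f['image'][...,1],c,44,66,np.r_[np.linspace(.7,2.44,40),np.linspace(-2.6,-.5,40)]); P=plane(f,E,z); print(c,circ(P,54))
E
```

```text
clock: 21.2
eef_pos: [627.6, 259.7, 143.1]
tcp_rot: [-3.14, -0.005, -0.0]
contact_force: [0.2, -0.2, 0.5]
opening: 0.618
grasp_force: 26.5
clock: 21.7
eef_pos: [535.1, 69.7, 139.3]
tcp_rot: [-3.142, -0.001, 0.0]
contact_force: [0.4, -0.8, -0.2]
opening: 0.617
grasp_force: 26.5
clock: 22.2
eef_pos: [509.7, 14.7, 138.9]
tcp_rot: [-3.141, -0.001, 0.0]
contact_force: [-0.2, 0.1, 0.5]
opening: 0.615
grasp_force: 26.6
[509.62008987  14.86760194 138.67047634] [584.74125957  14.95620246 263.50255968]
[256.33882591 266.44770515] (array([509.69,  14.85]), np.float64(0.65))
```

View pics/w9.png

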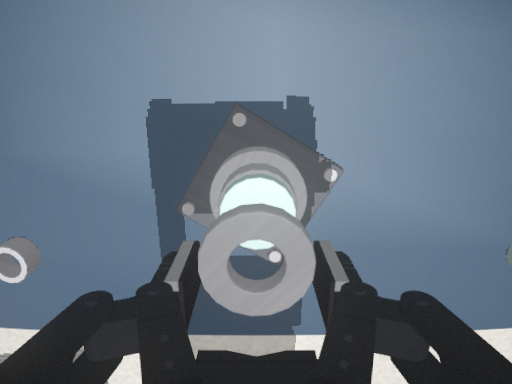

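The retainer is held level at (256,262), with the glass visible behind at (257,212). The ring centre matches the TCP, so I'll lower it onto the glass.

```bash
python3 -m crank '[[-0.0005,0.0005,0.02,0,0,0,0.6],[-0.0005,0.0005,0.04,0,0,0,0.6],[-0.0005,0.0005,0.048,0,0,0,0.6],[-0.0005,0.0005,0.053,0,0,0,0.6],[-0.0005,0.0005,0.053,0,0,0,0.6]]'
python3 -m crank '[[0,0,0.0005,0,0,0,0.6],[0,0,0.0005,0,0,0,0.6],[0,0,0.0005,0,0,0,0.6],[0,0,0.0005,0,0,0,0.6]]'
```

```text
clock: 22.75
eef_pos: [508.4, 13.9, 85.0]
tcp_rot: [3.142, 0.001, 0.0]
contact_force: [0.3, -1.1, -0.4]
opening: 0.612
grasp_force: 26.6
clock: 23.15
eef_pos: [508.6, 13.5, 85.2]
tcp_rot: [-3.142, -0.001, -0.0]
contact_force: [0.6, 0.4, -0.2]
opening: 0.619
grasp_force: 26.6
```

```bash
python3 -m crank '[[0,-0.0005,0.0005,0,0,0,0.6],[0,-0.0005,0.001,0,0,0,0.6],[0,-0.0005,0.0015,0,0,0,0.6],[0,-0.0005,0.0015,0,0,0,0.6]]'
python3 -m crank '[[0,0,0.0005,0,0,0,0.6],[0,0,0.0005,0,0,0,0.6]]'
python3 -m crank '[[0,0,0.0005,0,0,0,0.6],[0,0,0.0005,0,0,0,0.6]]'
```

```text
clock: 23.55
eef_pos: [508.3, 14.0, 83.2]
tcp_rot: [3.142, 0.0, -0.0]
contact_force: [-0.5, 0.2, -0.2]
opening: 0.616
grasp_force: 26.6
clock: 23.75
eef_pos: [508.3, 14.0, 82.7]
tcp_rot: [-3.142, 0.0, -0.0]
contact_force: [0.3, 1.0, -0.6]
opening: 0.611
grasp_force: 26.6
clock: 23.95
eef_pos: [508.4, 14.0, 82.6]
tcp_rot: [3.142, 0.0, -0.0]
contact_force: [-2.0, 0.3, 5.1]
opening: 0.615
grasp_force: 27.0
```

```bash
python3 -m crank '[[0,0,0,0,0,0,0.45],[0,0,0,0,0,0,0.3],[0,0,0,0,0,0,0.1],[0,0,0,0,0,0,0],[0,0,0,0,0,0,0]]'
python3 -m crank '[[0,0,-0.02,0,0,0,0],[0,0,-0.06,0,0,0,0],[0,0,-0.1,0,0,0,0],[0,0,-0.107,0,0,0,0],[0,0,-0.107,0,0,0,0]]'
python3 -m crank '[[0,0,0,0,0,0,0],[0,0,0,0,0,0,0],[0,0,0,0,0,0,0]]'
python3 - <<'E'
from h import *
from rig import r,cams
f=cams.grab_frame('wrist'); t=cams.grab_frame('scene')
print(r.sense()['eef_pos']); u,v=proj(t,[[508,12,40]])[0].astype(int)
a=cv2.resize(f['image'][140:240,185:330],(435,300),interpolation=cv2.INTER_CUBIC)
b=cv2.resize(t['image'][v-40:v+40,u-58:u+58],(435,300),interpolation=cv2.INTER_CUBIC)
cv2.imwrite('pics/c10.png',np.vstack([a,b])[:,:,::-1])
E=edges(f['image'][...,1],proj(f,[[508.6,14,76]])[0],32,50,np.linspace(.2,2.94,60)); print(circ(plane(f,E,76),54))
E
```

```text
clock: 24.45
eef_pos: [508.3, 14.1, 82.2]
tcp_rot: [3.142, 0.0, -0.0]
contact_force: [0.2, -0.0, -0.4]
opening: 1.004
grasp_force: 0.0
clock: 24.95
eef_pos: [509.3, 14.1, 190.7]
tcp_rot: [-3.141, -0.003, -0.0]
contact_force: [-0.3, -0.8, 0.2]
opening: 0.999
grasp_force: 0.0
clock: 25.25
eef_pos: [507.6, 14.0, 188.0]
tcp_rot: [3.142, 0.002, -0.0]
contact_force: [0.2, -0.1, -0.6]
opening: 0.998
grasp_force: 0.0
[507.89472045  14.04311397 188.36356298]
(array([508.86,  14.08]), np.float64(4.21))
```

View pics/c10.png

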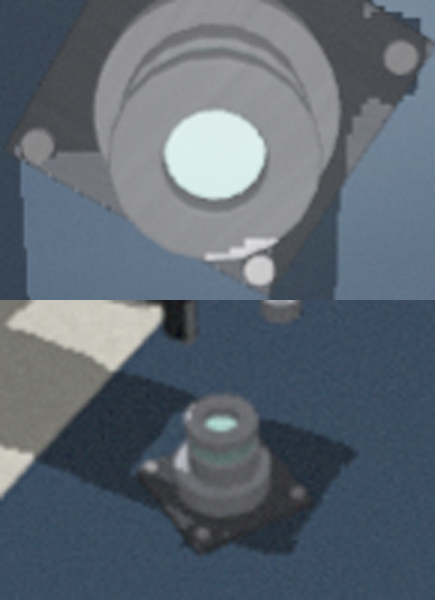

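The spacer, glass and retainer are stacked level and concentric, and the gripper is clear.

```bash
python3 -c "from rig import sign_off; print(sign_off())"
```

```text
the job is handed in; nothing more can be done
None
```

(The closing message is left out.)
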